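# Switch the seesaw gate of the grinding-ball sorter and feed the balls

### The arm

A 6-joint arm with a two-finger parallel gripper is mounted at the origin on the work surface. World frame = base frame: x ahead of the robot, y to its left, z up, the work surface at z = 0. Lengths are in m, angles in rad, forces in N, time in s.
With the tool pointing down it reaches from about 0.35 to 0.975 m from the base axis. Payload 17.4 kg.
Tool frame: the origin (TCP) lies midway between the tips of the shut fingers; the grasp point (between the pads) lies 19 mm behind it; x points along the fingers, y is the direction in which the jaws open and shut, and the axes are right-handed (so a half turn about x gives the same grasp; the last joint's range is limited). The gripper opens to 85 mm and grips with 20 to 120 N. Pads are 22 mm wide; open, the fingers measure 114 mm over their backs; the gripper's body (76 mm by 85 mm) begins 54 mm behind the grasp point. The pads swing forward as they close: fully open they stand 13 mm farther back than shut.
Start: joints at [-1.294, 0.116, 1.442, -0, 1.584, -0.038], TCP at [0.209, -0.642, 0.231] pointing down, gripper open.
Joint ranges: [-2.83, 2.83], [-0.83, 2.19], [0.07, 2.5], [-1.14, 4.28], [0.01, 3], [-2.97, 2.97]. Speed limits (rad/s): [1.89, 1.89, 2.22, 3.14, 3.14, 3.14].

### API

Orientations are given as a unit quaternion [x, y, z, w].
In Python, from plant import monitor, cams, arm gives the robot as it stands. The module is installed in compiled form; this text tells all that it offers.
- The arm moves only by the shell command python3 -m inch 'ROWS' [FORCE]. ROWS is a JSON object of lists of equal length, an entry for each row: "grip": the finger opening in cm, from 0 to 8.54; "offset": the shift along the world's x, y, z in cm, a list of three; "twist": the turn about the world's z in rad. In form: {"grip": [grip, ...], "offset": [[x, y, z], ...], "twist": [twist, ...]}. A call has 1 to 8 rows; each row shifts and turns the commanded pose from where the row before left it; what a row does not reach is not made up. A row lasts 1/12 s, in which the tool goes at most 41.7 mm and 7.16 degrees, less where a joint would pass 70% of its speed; a pose out of reach is approached as far as the arm can. A call with a gripper value outside its range is refused whole. The fingers move at their own pace and stop on an object; FORCE is the grip in N (left out, the last holds). Time passes only in rows, so rows that do not move let the fingers close. It gives the time, the measured TCP pose, the force and the opening at its end, in the units of the state.
- monitor.get_obs(): the state, without advancing time (a new reading comes with each control period).
- cams.read_camera(name): name is "side" or "top" or "wrist"; returns a dict with "img" (420x560x3 uint8, red, green, blue), "z_map" (420x560 float32, m along the optical axis (not along the pixel's ray), 0 where there is no reading), "vfov" (degrees; the focal length in pixels is half the picture's height over the tangent of half this angle, whatever the lens; pixels are square), "cx", "cy" (the principal point, pixels), "R" (3x3) and "t" (3): a world point X has camera coordinates R X + t. Camera axes: x right, y down, z forward; pixel columns grow to the right and rows downward; lengths in m; the calibration is good to about 2 mm. A picture is of the moment at which its call begins.
- arm.hand_in(): hands the job in, once; it reports no verdict.
The state is a dict: "t": time; "joint_positions": joint angles; "dq": joint speeds; "joint_torque": joint torques, N m; "eef_pos": TCP position; "orientation": TCP orientation; "wrist_force": force on the tool from outside, world axes, zero at the start; "moment": the same for the moment, N m; "gripper_width": finger opening in m.
Only numpy, scipy, OpenCV 4.12 (cv2) and the standard library are available. Lean on these libraries where they do the work, as an engineer would, in place of code of your own. Each camera call takes 0.05 s, during which the arm holds its last target.

### The job

The seesaw gate of the ball sorter is tipped towards the wrong chute. Press down the pad on its raised end until the gate has rocked fully over to the other side, and only then push the stop's push plate all the way in towards the ramp, so that the three steel balls roll down the other chute and come to rest there. Work with the fingertips only: do not touch or carry the balls, let none run into the wrong chute or off the sorter, and leave the bottle, beaker and tube rack where they stand.

Things in the scene. Friction and masses are not known exactly. Their poses are not given: they have to be found in the camera images.
- sorter: white ball sorter fixed to the bench, T-shaped from above: 380 mm along its y, -72 to +160 mm along its x (base and chutes; the gate's pads reach -86), 146 mm high. Origin on the bench under the gate's pivot, z up. The infeed ramp rises along its +x (y = 0, 31 mm wide, walls 115 to 135 mm high); one chute leaves the gate along +y, one along -y
- chute_a (a point): middle of the floor of the -y chute, the one the balls are wanted in: 71 mm wide inside, from 87 to 175 mm from the sorter's origin, walls and end wall up to 70 mm above the bench
- chute_b (a point): the same for the +y chute, the wrong one, towards which the gate is always tipped at the start
- gate (a joint): tilt of the grey seesaw gate: a trough 160 mm long (sorter y), 66 mm wide, pivoted along the sorter's x 66 mm above the bench. 0 = level, end stops at -0.25 and +0.25 rad; negative = +y end low (starts at -0.25 to -0.17), positive = -y end low. Stiff hinge, stays where it is left; about 1 to 3 N on a pad moves it
- pad_a (a point): middle of the top face of the gate's pad on its -y end, the raised one at the start: a flat grey ear 40 mm (sorter x) by 36 mm (sorter y), 4 mm thick, that sticks out from the gate's front side (the sorter's -x). About 113 mm above the bench at the start, about 85 mm when the gate is fully over. It lies 58 mm from the pivot
- pad_b (a point): the same on the gate's +y end, the low one at the start
- stop (a joint): slide stop: 0 = shut (its blade stands across the ramp in front of the balls; starts at 0 to 0.004 m), 0.042 m = fully pushed in (the ramp is open). The rod slides along the sorter's +y, stiffly: about 1.5 to 3 N, and stays where it is left
- push_plate (a point): middle of the outer face (it looks to the sorter's -y) of the upright grey push plate on the end of the stop's rod: 40 mm wide (sorter x), 40 mm high, 6 mm thick, from 106 to 146 mm above the bench. Pushing this face along the sorter's +y opens the stop; nothing stands below the plate or for 45 mm beyond its outer face
- ball1_center (a point): polished steel grinding ball, 20 mm diameter, 33 g; this point is its centre. Waits at the start in the infeed ramp behind the stop's blade
- ball2_center (a point): polished steel grinding ball, 20 mm diameter, 33 g; this point is its centre. Waits at the start in the infeed ramp behind the stop's blade
- ball3_center (a point): polished steel grinding ball, 20 mm diameter, 33 g; this point is its centre. Waits at the start in the infeed ramp behind the stop's blade
- bottle: bystander: amber bottle, 52 mm diameter, 115 mm high; origin under its centre
- beaker: bystander: glass beaker, 64 mm diameter, 80 mm high; origin under its centre
- rack: bystander: white tube rack with three capped tubes, 50 by 120 mm, 90 mm high; origin under its centre, long side along its y

How it is judged:
By the outcome, as a careful person would: the job done as asked, in the order asked, and still so for the second after the job is handed in, with the robot touching nothing.
It also fails if it takes over 43 s, if anything falls off the work surface, if the arm or the gripper's body presses on something with over 40 N, if the wrist force passes 120 N, or if a joint passes its speed limit or range.

## Working session

There is one attempt and no reset: what is moved stays moved. The work goes in short steps, Python scripts to look and compute and a shell command to move; the robot and the scene stay as the last step left them, time stands still between calls to the robot, and variables do not carry over. Pictures are saved under pics/ and viewed, and the job is handed in when it is done.

```bash
mkdir -p pics; python3 - <<'E'
from plant import monitor, cams
import cv2
o=monitor.get_obs(); print(o)
for n in ["side","top","wrist"]:
    c=cams.read_camera(n); cv2.imwrite(f"pics/{n}0.png",c["img"][:,:,::-1])
    print(n,c["vfov"],c["cx"],c["cy"],c["R"].round(4).tolist(),c["t"].round(4).tolist(),(c["z_map"]>0).mean())
E
```

```text
{'t': 0.0, 'joint_positions': array([-1.29380542e+00,  1.16444366e-01,  1.44230049e+00, -1.47750264e-05,
        1.58400585e+00, -3.77715230e-02]), 'dq': array([ 0.00035709,  0.00024644,  0.00065723, -0.00184695,  0.00023392,
       -0.00014476]), 'joint_torque': array([-2.90371418e-04, -7.31993508e+01, -6.32485986e+01,  2.13148189e-05,
        6.39874575e-03, -9.79431405e-06]), 'eef_pos': array([ 0.20892212, -0.64163403,  0.23056837]), 'orientation': array([-0.69831358, -0.11123229,  0.69842167, -0.11042052]), 'wrist_force': array([0.47688942, 0.29904492, 0.76406515]), 'moment': array([-0.02066402,  0.00797585,  0.01098385]), 'gripper_width': 0.08509680300447596}
side 47.69026196766182 282.8669397778774 209.9676695137041 [[0.9971, -0.0762, -0.0062], [-0.0593, -0.7208, -0.6906], [0.0482, 0.689, -0.7232]] [-0.5711, 0.1152, 1.083] 0.9960374149659864
top 53.01063695405045 283.925164466251 210.7454032883569 [[0.014, -0.9999, 0.0077], [-0.9863, -0.0151, -0.1645], [0.1646, -0.0053, -0.9864]] [0.012, 0.5776, 0.8333] 0.9962797619047619
wrist 70.96038380826886 276.2280441769776 207.3540562396953 [[0.3104, -0.9506, -0.0018], [-0.9112, -0.2981, 0.2842], [-0.2707, -0.0866, -0.9588]] [-0.6738, -0.038, 0.3789] 0.9959906462585034
```

View pics/top0.png

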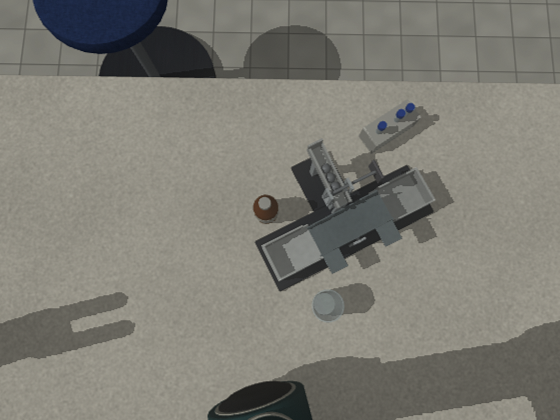

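View pics/side0.png

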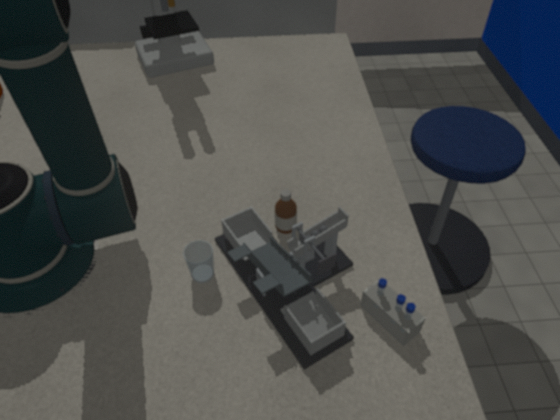

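View pics/wrist0.png

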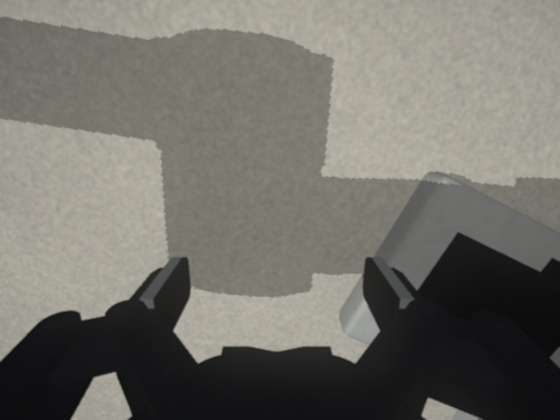

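```bash
cat > h.py <<'E'
import numpy as np, cv2
from plant import monitor, cams
def pts(c):
    h,w=c["z_map"].shape; f=h/2/np.tan(np.radians(c["vfov"]/2))
    v,u=np.mgrid[0:h,0:w]; z=c["z_map"].astype(float)
    P=np.stack([(u-c["cx"])/f*z,(v-c["cy"])/f*z,z],-1)
    return (P-c["t"])@c["R"]
def proj(c,X):
    h=c["z_map"].shape[0]; f=h/2/np.tan(np.radians(c["vfov"]/2))
    q=np.asarray(X)@c["R"].T+c["t"]; return np.stack([q[...,0]/q[...,2]*f+c["cx"],q[...,1]/q[...,2]*f+c["cy"]],-1)
E
python3 - <<'E'
from h import *
for n,(u0,u1,v0,v1) in dict(top=(240,450,90,330),side=(170,440,180,370)).items():
    c=cams.read_camera(n); P=pts(c); np.save(f"{n}P.npy",P); np.save(f"{n}I.npy",c["img"])
    im=cv2.resize(c["img"][v0:v1,u0:u1,::-1],None,fx=2.5 if n=="top" else 2.9,fy=2.5 if n=="top" else 2.9,interpolation=cv2.INTER_CUBIC)
    cv2.imwrite(f"pics/{n}1.png",np.clip(im*1.6,0,255).astype(np.uint8))
    if n=="top":
        for u,v in [(385,235),(338,262),(372,172),(378,165),(265,262),(432,205),(330,306),(265,203),(350,225),(316,145),(410,107)]: print(u,v,P[v,u].round(4))
    else: print(P[45,175],P[60,170])
E
```

```text
385 235 [ 0.5221 -0.1736  0.1143]
338 262 [ 0.4706 -0.0868  0.0869]
372 172 [ 0.6411 -0.1471  0.1331]
378 165 [ 0.6932 -0.1904 -0.0008]
265 262 [0.4717 0.0591 0.0133]
432 205 [ 0.6031 -0.3078  0.0008]
330 306 [ 0.3816 -0.0801  0.0059]
265 203 [0.5806 0.0576 0.1158]
350 225 [ 0.5459 -0.1134  0.0735]
316 145 [ 0.6952 -0.0399  0.1273]
410 107 [ 0.7924 -0.238   0.0918]
[0.25895942 0.90233622 0.0485474 ] [0.25072184 0.79633043 0.04921331]
```

View pics/top1.png

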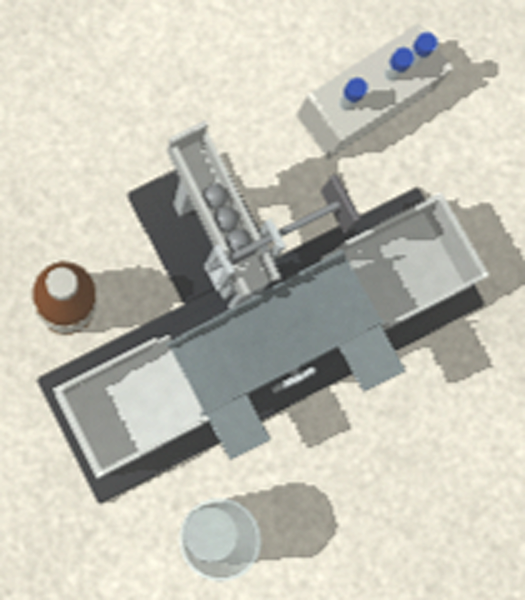

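View pics/side1.png

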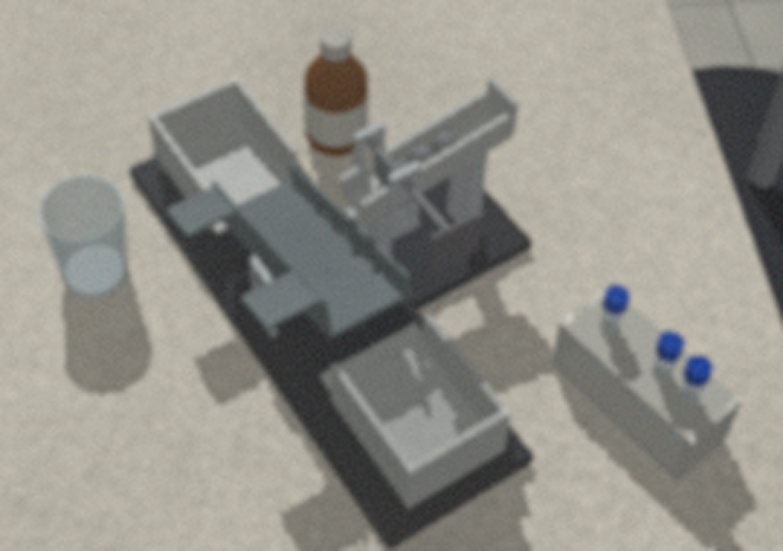

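```bash
python3 - <<'E'
from h import *
P=np.load("topP.npy"); I=np.load("topI.npy").astype(int)
z=P[...,2]
roi=np.zeros(z.shape,bool); roi[90:330,240:450]=1
m=roi&(abs(z-0.070)<0.004)
k=I.max(-1)-I.min(-1); bright=I.min(-1)
m&=(bright>110)&(k<25)
n,l,s,_=cv2.connectedComponentsWithStats(m.astype(np.uint8),connectivity=8)
print([(i,s[i].tolist()) for i in range(1,n) if s[i,4]>15])
pts2=P[m][:,:2]
r=cv2.minAreaRect((pts2*1000).astype(np.float32)); print(r)
# dark base
d=roi&(abs(z-0.005)<0.012)&(I.max(-1)<70)
r=cv2.minAreaRect((P[d][:,:2]*1000).astype(np.float32)); print("base",r,d.sum(),np.median(z[d]))
v=np.zeros(z.shape+(3,),np.uint8); v[m]=(255,255,255); v[d]=(0,0,255)
cv2.imwrite("pics/m1.png",cv2.resize(v[90:330,240:450],None,fx=2.5,fy=2.5))
E
```

```text
[(3, [409, 167, 24, 30, 92]), (8, [399, 198, 36, 20, 69]), (9, [282, 226, 21, 11, 31]), (10, [262, 237, 35, 44, 134]), (14, [297, 258, 23, 13, 47])]
((564.9223022460938, -132.649169921875), (284.736328125, 413.3733215332031), 32.35804748535156)
base ((601.6987915039062, -88.38931274414062), (230.16481018066406, 382.2394104003906), 27.80019760131836) 3356 0.013324347595960757
```

View pics/m1.png

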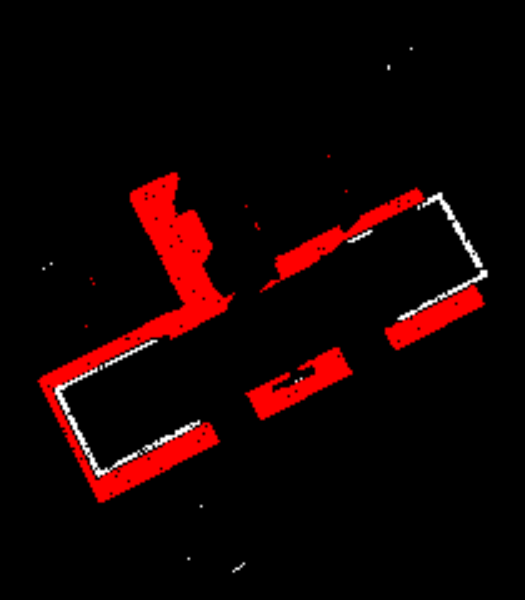

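```bash
python3 - <<'E'
from h import *
P=np.load("topP.npy"); I=np.load("topI.npy").astype(int)
z=P[...,2]
roi=np.zeros(z.shape,bool); roi[90:330,240:450]=1
m=roi&(abs(z-0.070)<0.004)&(I.min(-1)>110)&(I.max(-1)-I.min(-1)<25)
n,l,s,_=cv2.connectedComponentsWithStats(m.astype(np.uint8),connectivity=8)
m=np.isin(l,[i for i in range(1,n) if s[i,4]>25])
r=cv2.minAreaRect((P[m][:,:2]*1000).astype(np.float32)); print(r)
yaw=np.radians(r[2] if r[1][0]<r[1][1] else r[2]-90)
o=np.array(r[0])/1000; print("origin",o,"yaw",yaw)
R=np.array([[np.cos(yaw),-np.sin(yaw)],[np.sin(yaw),np.cos(yaw)]])
np.savez("pose.npz",o=o,R=R,yaw=yaw)
L=P.copy(); L[...,:2]=(P[...,:2]-o)@R
def rep(name,q): 
    print(name,len(q),np.percentile(q,[3,50,97],axis=0).round(4).tolist())
x,y=L[...,0],L[...,1]
rep("padA",L[roi&(x<-0.047)&(x>-.09)&(y<-.03)&(y>-.085)&(z>.09)])
rep("padB",L[roi&(x<-0.047)&(x>-.09)&(y>.03)&(y<.085)&(z>.06)])
rep("plate",L[roi&(x>0.02)&(y<-.05)&(y>-.15)&(z>.12)])
rep("high",L[roi&(z>.141)&(x<.2)])
rep("ramp",L[roi&(x>0.05)&(abs(y)<.03)&(z>.1)])
for nm,p in dict(bottle=None).items(): pass
for (u,v) in [(265,203),(328,304)]:
    a=L[v-14:v+14,u-14:u+14].reshape(-1,3); rep("o",a[a[:,2]>.06])
a=L[95:160,355:420].reshape(-1,3); rep("rack",a[a[:,2]>.04])
def W(x,y): return (o+R@np.array([x,y])).round(4)
print("padA",W(-.066,-.058),"+x",R[:,0],"+y",R[:,1])
E
```

```text
((552.4642944335938, -112.05224609375), (78.4359359741211, 360.6584167480469), 27.860214233398438)
origin [ 0.55246429 -0.11205225] yaw 0.4862524686837907
padA 272 [[-0.0733, -0.0642, 0.1083], [-0.0604, -0.0477, 0.1138], [-0.0479, -0.0313, 0.1185]]
padB 253 [[-0.0733, 0.0487, 0.0824], [-0.0605, 0.0652, 0.0874], [-0.0477, 0.0816, 0.0926]]
plate 190 [[0.0425, -0.0826, 0.1218], [0.0611, -0.0779, 0.1367], [0.0793, -0.0534, 0.1487]]
high 401 [[-0.0421, -0.0822, 0.1418], [-0.0421, 0.1774, 0.9168], [0.1624, 0.1774, 0.9168]]
ramp 1186 [[0.0533, -0.0192, 0.1044], [0.1057, 0.0008, 0.1224], [0.1604, 0.0253, 0.1449]]
o 470 [[0.0843, 0.1168, 0.0714], [0.1017, 0.1387, 0.0857], [0.1268, 0.1611, 0.1181]]
o 150 [[-0.1522, 0.0883, 0.0614], [-0.1261, 0.1023, 0.08], [-0.0934, 0.1486, 0.0842]]
rack 1310 [[0.1229, -0.2435, 0.0488], [0.1476, -0.186, 0.0536], [0.1761, -0.1286, 0.0926]]
padA [ 0.5212 -0.1942] +x [0.88409034 0.46731602] +y [-0.46731602  0.88409034]
```

```bash
cat >> h.py <<'E'
from scipy.spatial.transform import Rotation as Ro
def st():
    d=np.load("pose.npz"); s=monitor.get_obs(); A=Ro.from_quat(s["orientation"]).as_matrix()
    p=s["eef_pos"]; l=(p[:2]-d["o"])@d["R"]
    print("t",round(s["t"],2),"tcp",p.round(4),"sorter xy",l.round(4),"jaw yaw rel",round(np.arctan2(A[1,1],A[0,1])-float(d["yaw"]),3),"down",A[:,0].round(3),"F",s["wrist_force"].round(2),"g",round(s["gripper_width"],4))
    return s,d
def go(x,y,z):
    s,d=st(); t=np.append(d["o"]+d["R"]@[x,y],z); print("delta cm",((t-s["eef_pos"])*100).round(2))
E
python3 -c "
from h import *
go(-.056,-.056,.150)"
```

```text
t 0.25 tcp [ 0.2089 -0.6418  0.231 ] sorter xy [-0.5512 -0.3078] jaw yaw rel -1.742 down [-0.  0. -1.] F [ 0.47  0.16 -0.4 ] g 0.0858
delta cm [32.02 45.4  -8.1 ]
```

```bash
python3 -m inch '{"grip":[0,0,0,0,0,0,0,0],"offset":[[2,2.8,0],[2,2.8,0],[2,2.8,0],[2,2.8,0],[2,2.8,0],[2,2.8,0],[2,2.8,0],[2,2.8,0]],"twist":[0.06,0.06,0.05,0,0,0,0,0]}' 20
python3 -c "
from h import *
go(-.056,-.056,.150)"
```

```text
t: 0.92
eef_pos: [0.3696, -0.4163, 0.2313]
orientation: [0.686, 0.17, -0.686, 0.17]
wrist_force: [0.1, -0.2, 0.1]
gripper_width: -0.0001
t 0.92 tcp [ 0.3696 -0.4163  0.2313] sorter xy [-0.3039 -0.1836] jaw yaw rel -1.572 down [ 0. -0. -1.] F [ 0.15 -0.16  0.1 ] g -0.0001
delta cm [15.95 22.86 -8.13]
```

```bash
python3 -m inch '{"grip":[0,0,0,0,0,0,0,0],"offset":[[2,2.8,0],[2,2.8,0],[2,2.8,0],[2,2.8,0],[2,2.8,0],[2,2.9,-1],[2,2.9,-2],[2,2.9,-2]],"twist":[0,0,0,0,0,0,0,0]}'
python3 -c "
from h import *
go(-.056,-.056,.130)
for n in ['wrist','top']:
    c=cams.read_camera(n); cv2.imwrite(f'pics/{n}2.png',np.clip(c['img'][:,:,::-1]*1.5,0,255).astype(np.uint8))"
```

```text
t: 1.58
eef_pos: [0.5299, -0.1893, 0.1814]
orientation: [0.687, 0.169, -0.686, 0.17]
wrist_force: [0.6, -0.6, 0.0]
gripper_width: -0.0
t 1.58 tcp [ 0.5299 -0.1893  0.1814] sorter xy [-0.056  -0.0578] jaw yaw rel -1.572 down [ 0.002 -0.001 -1.   ] F [ 0.56 -0.56  0.01] g -0.0
delta cm [-0.08  0.16 -5.14]
```

View pics/wrist2.png

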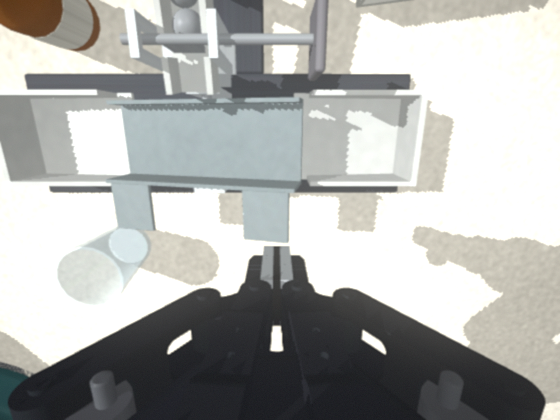

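View pics/top2.png

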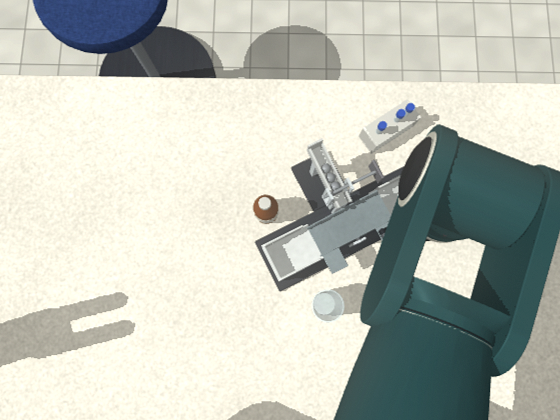

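```bash
python3 -c "
from h import *
c=cams.read_camera('wrist');P=pts(c);d=np.load('pose.npz');L=(P[...,:2]-d['o'])@d['R']
for u,v in [(265,215),(246,192),(285,192),(247,236),(285,236),(318,30),(319,72),(320,5)]: print(u,v,L[v,u].round(4),P[v,u,2].round(4))"
```

```text
265 215 [-0.0512 -0.0462] 0.111
246 192 [-0.0344 -0.0321] 0.1078
285 192 [-0.0325 -0.0608] 0.1154
247 236 [-0.0687 -0.0322] 0.1097
285 236 [-0.0668 -0.0612] 0.114
318 30 [ 0.0672 -0.0786] 0.1255
319 72 [ 0.0434 -0.079 ] 0.1348
320 5 [ 0.078  -0.0785] 0.131
```

```bash
python3 -m inch '{"grip":[0,0,0],"offset":[[-0.1,0.2,-2],[0,0,-2],[0,0,-1]],"twist":[0,0,0]}'
python3 -m inch '{"grip":[0,0,0,0],"offset":[[0,0,-0.4],[0,0,-0.4],[0,0,-0.4],[0,0,0]],"twist":[0,0,0,0]}'
```

```text
t: 1.98
eef_pos: [0.5272, -0.1894, 0.1299]
orientation: [-0.686, -0.17, 0.687, -0.169]
wrist_force: [-0.0, -0.4, -1.1]
gripper_width: -0.0
t: 2.32
eef_pos: [0.528, -0.1891, 0.1195]
orientation: [0.687, 0.17, -0.686, 0.17]
wrist_force: [0.4, -1.2, -0.1]
gripper_width: -0.0002
```

```bash
python3 -m inch '{"grip":[0,0,0,0,0],"offset":[[0,0,-0.3],[0,0,-0.3],[0,0,-0.3],[0,0,-0.3],[0,0,0]],"twist":[0,0,0,0,0]}'
python3 -m inch '{"grip":[0,0,0,0],"offset":[[0,0,-0.3],[0,0,-0.3],[0,0,-0.3],[0,0,0]],"twist":[0,0,0,0]}'; python3 -c "
from h import *
st()"
```

```text
t: 2.73
eef_pos: [0.5279, -0.1888, 0.1067]
orientation: [-0.686, -0.17, 0.687, -0.17]
wrist_force: [0.4, 0.9, 0.3]
gripper_width: -0.0
t: 3.07
eef_pos: [0.5278, -0.1888, 0.0977]
orientation: [-0.686, -0.17, 0.687, -0.17]
wrist_force: [-0.5, -1.1, 0.5]
gripper_width: 0.0001
t 3.07 tcp [ 0.5278 -0.1888  0.0977] sorter xy [-0.0576 -0.0563] jaw yaw rel -1.572 down [-0.  0. -1.] F [-0.5  -1.09  0.49] g 0.0001
```

```bash
python3 -m inch '{"grip":[0,0,0],"offset":[[0,0,-0.2],[0,0,-0.2],[0,0,0]],"twist":[0,0,0]}';python3 -m inch '{"grip":[0,0],"offset":[[0,0,-0.2],[0,0,0]],"twist":[0,0]}'; python3 -c "
from h import *
c=cams.read_camera('wrist'); cv2.imwrite(f'pics/w3.png',np.clip(c['img'][:,:,::-1]*1.3,0,255).astype(np.uint8))"
```

```text
t: 3.32
eef_pos: [0.528, -0.1889, 0.094]
orientation: [-0.686, -0.17, 0.686, -0.17]
wrist_force: [0.7, -1.1, 1.7]
gripper_width: -0.0001
t: 3.48
eef_pos: [0.528, -0.1889, 0.0921]
orientation: [-0.686, -0.17, 0.686, -0.17]
wrist_force: [1.0, -1.6, 1.9]
gripper_width: -0.0004
```

View pics/w3.png

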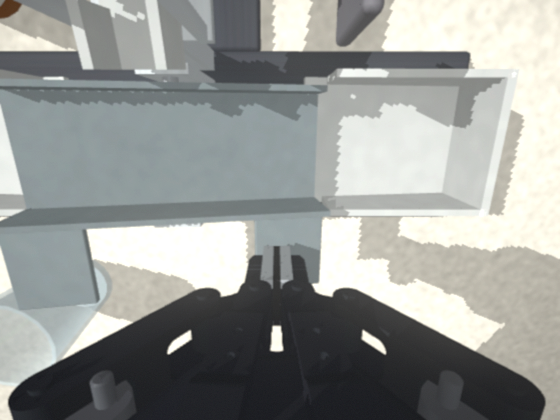

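The wrist picture shows the tip on pad_a (around (277,260)), and the -y end now low, overlapping into chute A at column 320. I'll press on until the end stop resists.

```bash
python3 -m inch '{"grip":[0,0],"offset":[[0,0,-0.2],[0,0,0]],"twist":[0,0]}'; python3 -m inch '{"grip":[0,0],"offset":[[0,0,-0.15],[0,0,0]],"twist":[0,0]}'
```

```text
t: 3.7
eef_pos: [0.528, -0.1889, 0.0901]
orientation: [-0.686, -0.17, 0.686, -0.17]
wrist_force: [1.4, -2.2, 2.0]
gripper_width: -0.0
t: 3.87
eef_pos: [0.528, -0.1889, 0.0886]
orientation: [0.686, 0.17, -0.686, 0.17]
wrist_force: [0.6, -2.1, 1.3]
gripper_width: 0.0001
```

```bash
python3 -m inch '{"grip":[0,0],"offset":[[0,0,-0.15],[0,0,0]],"twist":[0,0]}'; python3 -c "
from h import *
c=cams.read_camera('wrist');P=pts(c);d=np.load('pose.npz');L=(P[...,:2]-d['o'])@d['R']
x,y,z=L[...,0],L[...,1],P[...,2]
m=(abs(x)<.025)&(abs(y)<.07)&(z>.03)&(z<.11);print(m.sum())
p=np.polyfit(y[m],z[m],1);print('tilt',-np.arctan(p[0]),p)
m=(x<-.04)&(x>-.072)&(y>.04)&(y<.09)&(z>.08)&(z<.13);p=np.polyfit(y[m],z[m],1);print('padB tilt',np.arctan(p[0]),z[m].mean(),m.sum())
"
```

```text
t: 4.03
eef_pos: [0.5282, -0.189, 0.0879]
orientation: [0.687, 0.17, -0.686, 0.17]
wrist_force: [-0.8, -1.3, 8.5]
gripper_width: -0.0
27621
tilt -0.2509704042798981 [0.25637585 0.06985763]
padB tilt 0.24696788794647462 0.11415538002371571 4177
```

```bash
python3 -m inch '{"grip":[0,0,0,0,0],"offset":[[0,0,1.2],[0,0,3],[0,0,3],[0,0,3],[0,0,0]],"twist":[0,0,0,0,0]}'; python3 -c "
from h import *
go(.061,-.114,.19)
"
```

```text
t: 4.5
eef_pos: [0.5294, -0.1892, 0.196]
orientation: [0.688, 0.168, -0.684, 0.171]
wrist_force: [0.3, -0.7, 0.9]
gripper_width: -0.0004
t 4.5 tcp [ 0.5294 -0.1892  0.196 ] sorter xy [-0.0565 -0.0574] jaw yaw rel -1.572 down [ 0.007 -0.002 -1.   ] F [ 0.33 -0.71  0.86] g -0.0004
delta cm [13.03  0.48 -0.6 ]
```

```bash
python3 -m inch '{"grip":[0,0,0,0,0,0],"offset":[[2.6,0.1,0],[2.6,0.1,0],[2.6,0.1,0],[2.6,0.1,0],[2.6,0.1,0],[0,0,0]],"twist":[0,0,0,0,0,0]}'; python3 -c "
from h import *
s,d=st();go(.061,-.114,.112)
c=cams.read_camera('wrist'); cv2.imwrite(f'pics/w4.png',np.clip(c['img'][:,:,::-1]*1.3,0,255).astype(np.uint8))
P=pts(c);L=(P[...,:2]-d['o'])@d['R']
x,y,z=L[...,0],L[...,1],P[...,2]
m=(abs(x)<.025)&(abs(y)<.07)&(z>.03)&(z<.11);p=np.polyfit(y[m],z[m],1);print('slope',p,m.sum())
m=(x>.03)&(x<.1)&(y<-.06)&(y>-.15)&(z>.115)&(z<.15);print(np.percentile(L[m],[2,50,98],axis=0))"
```

```text
t: 5.0
eef_pos: [0.6607, -0.1831, 0.1882]
orientation: [-0.686, -0.171, 0.687, -0.17]
wrist_force: [0.8, 0.0, 0.3]
gripper_width: 0.0002
t 5.0 tcp [ 0.6607 -0.1831  0.1882] sorter xy [ 0.0625 -0.1134] jaw yaw rel -1.571 down [-0.001  0.001 -1.   ] F [0.75 0.05 0.33] g 0.0002
t 5.0 tcp [ 0.6607 -0.1831  0.1882] sorter xy [ 0.0625 -0.1134] jaw yaw rel -1.571 down [-0.001  0.001 -1.   ] F [0.75 0.05 0.33] g 0.0002
delta cm [-0.1  -0.12 -7.62]
slope [0.25639265 0.0699279 ] 6579
[[ 0.04431797 -0.08485741]
 [ 0.06337993 -0.08236582]
 [ 0.0815914  -0.06154507]]
```

View pics/w4.png

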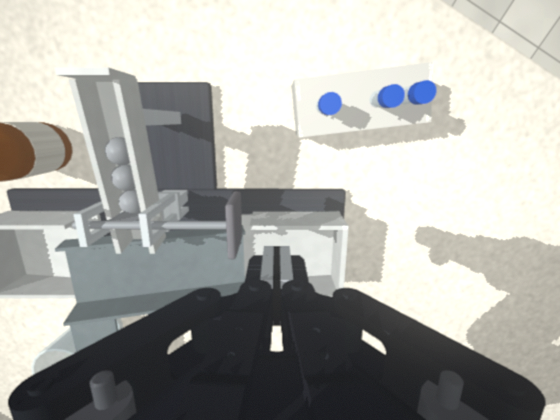

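```bash
python3 -m inch '{"grip":[0,0,0,0,0],"offset":[[0,0,-2],[0,0,-2],[0,0,-2],[0,0,-1.4],[0,0,0]],"twist":[0,0,0,0,0]}'; python3 -m inch '{"grip":[0,0,0,0],"offset":[[-0.2,0.4,0],[-0.2,0.4,0],[-0.2,0.4,0],[0,0,0]],"twist":[0,0,0,0]}'; python3 -c "
from h import *
s,d=st()"
```

```text
t: 5.47
eef_pos: [0.6562, -0.1834, 0.1121]
orientation: [-0.685, -0.171, 0.688, -0.169]
wrist_force: [-0.0, -0.6, -1.1]
gripper_width: 0.0001
t: 5.8
eef_pos: [0.6521, -0.1711, 0.1168]
orientation: [0.687, 0.17, -0.686, 0.17]
wrist_force: [0.2, 0.1, 0.8]
gripper_width: 0.0002
t 5.8 tcp [ 0.6521 -0.1711  0.1168] sorter xy [ 0.0605 -0.0988] jaw yaw rel -1.572 down [ 0.002 -0.    -1.   ] F [0.21 0.1  0.83] g 0.0002
```

```bash
python3 -m inch '{"grip":[0,0,0,0,0,0,0,0],"offset":[[-0.24,0.44,-0.15],[-0.24,0.44,-0.15],[-0.24,0.44,0],[-0.23,0.44,0],[-0.23,0.44,0],[-0.23,0.44,0],[-0.23,0.44,0],[0,0,0]],"twist":[0,0,0,0,0,0,0,0]}'; python3 -c "
from h import *
s,d=st()"; python3 -m inch '{"grip":[0,0,0],"offset":[[-0.14,0.27,0],[-0.09,0.18,0],[0,0,0]],"twist":[0,0,0]}'; python3 -c "
from h import *
s,d=st()"
```

```text
t: 6.47
eef_pos: [0.6352, -0.1402, 0.1123]
orientation: [-0.686, -0.17, 0.686, -0.17]
wrist_force: [-0.6, 0.7, -0.8]
gripper_width: -0.0001
t 6.47 tcp [ 0.6352 -0.1402  0.1123] sorter xy [ 0.06   -0.0635] jaw yaw rel -1.572 down [-0.  0. -1.] F [-0.55  0.68 -0.83] g -0.0001
t: 6.72
eef_pos: [0.6331, -0.1363, 0.1123]
orientation: [-0.686, -0.17, 0.686, -0.17]
wrist_force: [0.5, -0.1, -0.3]
gripper_width: 0.0
t 6.72 tcp [ 0.6331 -0.1363  0.1123] sorter xy [ 0.06   -0.0591] jaw yaw rel -1.572 down [-0.  0. -1.] F [ 0.48 -0.05 -0.31] g 0.0
```

```bash
python3 -c "
from h import *
s,d=st()
for n in ['wrist','side']:
    c=cams.read_camera(n); im=c['img'] if n=='wrist' else cv2.resize(c['img'][180:370,170:440],None,fx=2.9,fy=2.9)
    cv2.imwrite(f'pics/{n}5.png',np.clip(im[:,:,::-1]*1.3,0,255).astype(np.uint8))"
```

```text
t 6.72 tcp [ 0.6331 -0.1363  0.1123] sorter xy [ 0.06   -0.0591] jaw yaw rel -1.572 down [-0.  0. -1.] F [ 0.48 -0.05 -0.31] g 0.0
```

View pics/wrist5.png

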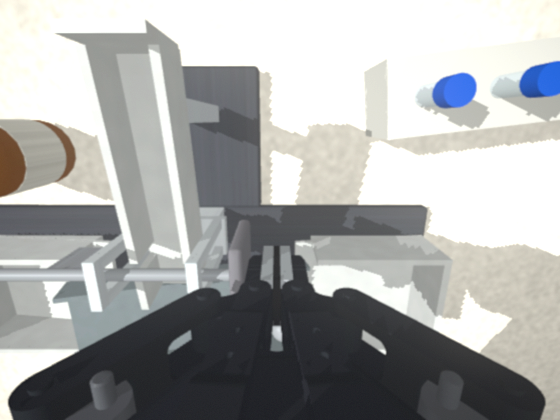

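View pics/side5.png

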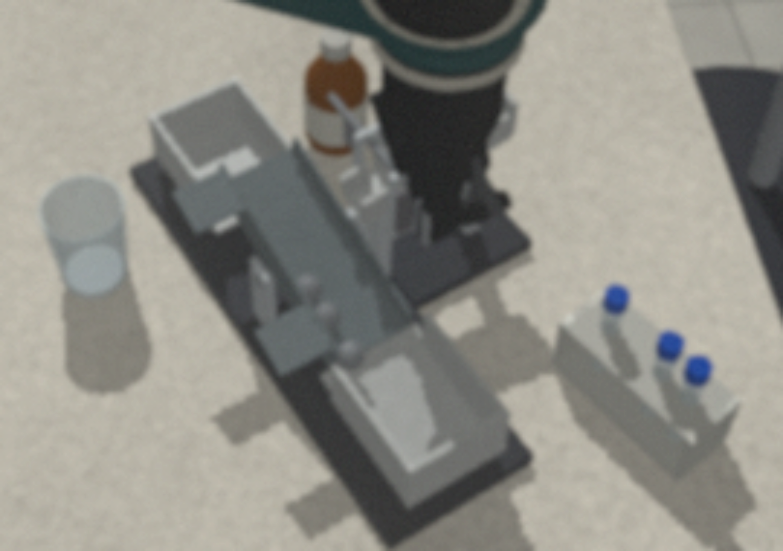

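```bash
python3 -m inch '{"grip":[0,0],"offset":[[-0.1,0.18,0],[0,0,0]],"twist":[0,0]}'; python3 -m inch '{"grip":[0,0],"offset":[[-0.05,0.13,0],[0,0,0]],"twist":[0,0]}'; python3 -c "
from h import *
s,d=st()
for n in ['wrist','side']:
    c=cams.read_camera(n); im=c['img'] if n=='wrist' else cv2.resize(c['img'][180:370,170:440],None,fx=2.9,fy=2.9)
    cv2.imwrite(f'pics/{n}6.png',np.clip(im[:,:,::-1]*1.3,0,255).astype(np.uint8))"
```

```text
t: 6.98
eef_pos: [0.6327, -0.1356, 0.1123]
orientation: [0.687, 0.169, -0.686, 0.17]
wrist_force: [7.3, -7.6, -1.8]
gripper_width: -0.0001
t: 7.15
eef_pos: [0.6326, -0.1354, 0.1125]
orientation: [0.687, 0.168, -0.686, 0.171]
wrist_force: [10.9, -16.7, -4.0]
gripper_width: 0.0001
t 7.15 tcp [ 0.6326 -0.1354  0.1125] sorter xy [ 0.06   -0.0581] jaw yaw rel -1.573 down [ 0.003 -0.004 -1.   ] F [ 10.92 -16.7   -4.04] g 0.0001
```

View pics/wrist6.png

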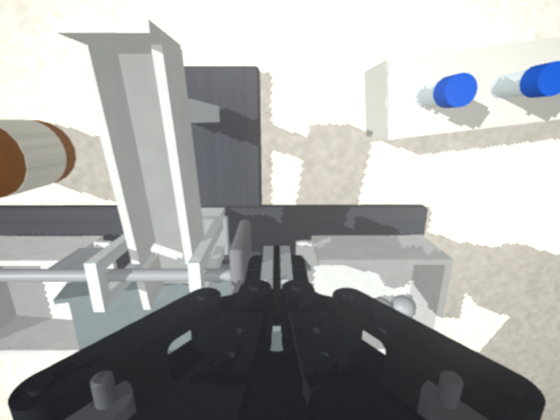

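View pics/side6.png

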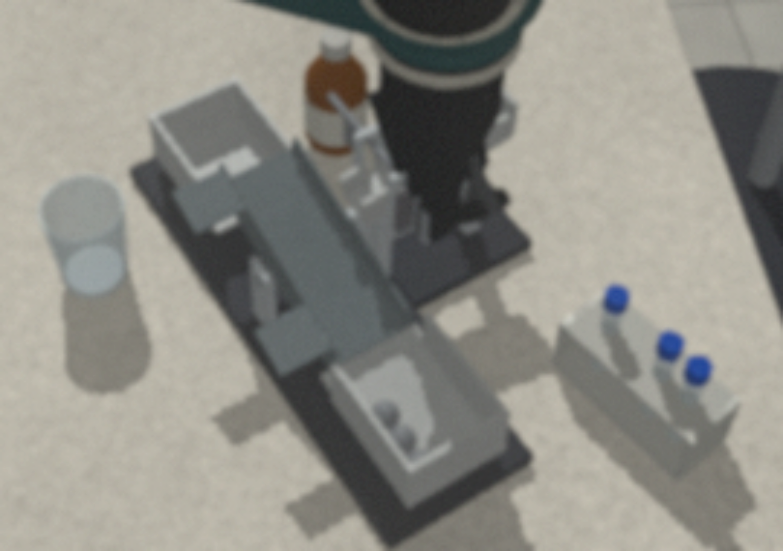

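```bash
python3 -m inch '{"grip":[0,0,0,0,0,0,0,0],"offset":[[0.24,-0.44,0],[0.5,-0.9,0],[0.5,-0.9,0],[0,0,2],[0,0,3],[0,0,3],[0,0,3],[0,-3,0]],"twist":[0,0,0,0,0,0,0,0]}'
python3 -m inch '{"grip":[0,0,0,0,0,0,0,0],"offset":[[-2,-3,0],[-2,-3,0],[-2,-3,0],[-2,-3,0],[-2,-3,0],[-2,-3,0],[-2,-3,0],[0,0,0]],"twist":[0,0,0,0,0,0,0,0]}'
python3 -m inch '{"grip":[0,0,0,0,0,0,0,0],"offset":[[-2,-3,0],[-2,-3,0],[0,0,0],[0,0,0],[0,0,0],[0,0,0],[0,0,0],[0,0,0]],"twist":[0,0,0,0,0,0,0,0]}'
python3 -c "
from h import *
s,d=st()
c=cams.read_camera('top'); im=cv2.resize(c['img'][90:330,240:450],None,fx=2.5,fy=2.5)
cv2.imwrite(f'pics/top7.png',np.clip(im[:,:,::-1]*1.3,0,255).astype(np.uint8))
P=pts(c);L=(P[...,:2]-d['o'])@d['R']
x,y,z=L[...,0],L[...,1],P[...,2]
m=(abs(x)<.025)&(abs(y)<.07)&(z>.03)&(z<.11);p=np.polyfit(y[m],z[m],1);print('slope',p,m.sum())
m=(x>.03)&(x<.1)&(y<-.035)&(y>-.15)&(z>.115)&(z<.15);print(np.percentile(L[m],[2,50,98],axis=0))
P0=np.load('topP.npy')
I0=np.load('topI.npy').astype(int); D=abs(I0-c['img'].astype(int)).sum(-1)
for nm,(u0,u1,v0,v1) in dict(bottle=(250,282,192,224),beaker=(310,348,288,324),rack=(358,424,98,155)).items(): print(nm,np.percentile(D[v0:v1,u0:u1],[50,95]), np.percentile(abs(P[v0:v1,u0:u1]-P0[v0:v1,u0:u1]).max(-1),[50,90]))"
```

```text
t: 7.92
eef_pos: [0.6463, -0.1839, 0.2298]
orientation: [0.689, 0.17, -0.684, 0.172]
wrist_force: [0.5, -0.3, 0.9]
gripper_width: 0.0
t: 8.58
eef_pos: [0.5011, -0.4007, 0.2222]
orientation: [-0.686, -0.168, 0.687, -0.169]
wrist_force: [-0.0, 0.3, -0.2]
gripper_width: 0.0004
t: 9.25
eef_pos: [0.4648, -0.4552, 0.2224]
orientation: [0.686, 0.17, -0.686, 0.17]
wrist_force: [-0.4, -0.2, 0.2]
gripper_width: 0.0
t 9.25 tcp [ 0.4648 -0.4552  0.2224] sorter xy [-0.2379 -0.2624] jaw yaw rel -1.571 down [ 0.  0. -1.] F [-0.41 -0.21  0.21] g 0.0
slope [0.25729762 0.0712611 ] 1586
[[ 0.04192883 -0.04244406]
 [ 0.06005353 -0.03733943]
 [ 0.07980985 -0.03616485]]
bottle [1.5 4. ] [0.00147235 0.00362204]
beaker [2. 5.] [0.00147121 0.00356493]
rack [2. 4.] [0.00155757 0.0038402 ]
```

View pics/top7.png

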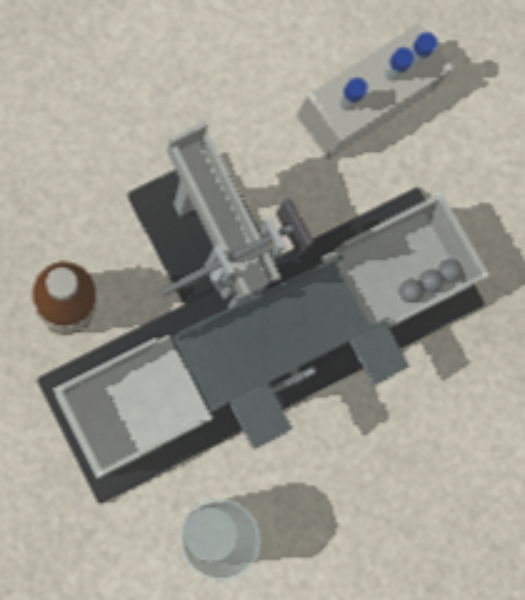

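All three balls lie in chute_a at about (412,290), (432,281) and (452,270). Next I'll check that they're at rest, then hand in.

```bash
python3 -c "
from h import *
I=cams.read_camera('top')['img'].astype(int); np.save('a.npy',I)"
python3 -m inch '{"grip":[0,0,0,0,0,0,0,0],"offset":[[0,0,0],[0,0,0],[0,0,0],[0,0,0],[0,0,0],[0,0,0],[0,0,0],[0,0,0]],"twist":[0,0,0,0,0,0,0,0]}' >/dev/null
python3 -c "
from h import *
from plant import arm
I=cams.read_camera('top')['img'].astype(int); D=abs(I-np.load('a.npy')).sum(-1)[165:240,370:440]; print(D.max())
if D.max()<60: print(arm.hand_in())"
```

```text
8
the job is handed in; nothing more can be done
None
```

The gate is fully over to the other side, the stop is fully in, and all three balls are at rest in chute_a. I've handed the job in; the clock stood at about 10 s of the 43 s allowed.

- **Gate:** I pressed pad_a down with the shut fingertips until the end stop pushed back at about 8.5 N. The measured tilt was about +0.25 rad before I touched the stop, and it was the same at the end.
- **Stop:** I pushed the plate in about 42 mm, until it hit its end stop at about 20 N on the fingertips, then backed off and moved clear. The force read near zero during the slide, less than the 1.5 to 3 N expected. The pictures showed the ramp open and the balls released.
- **Balls:** The last top picture shows three balls in chute_a, none in chute_b and none on the ramp. Two pictures about 0.7 s apart showed no movement.
- **Bystanders:** The bottle, beaker and tube rack look unchanged from the first picture.

One measurement disagreed: the origin I took from the chute rims was about 12 mm off the described one along the sorter's x. It did not matter, because I measured the pad and plate directly.

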